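# Load a component test jig and hold its pin lid at 45 degrees

### The job

Lay the relay and the heat sink flat in the nests of the test jig that match their lengths, while its lid rests open. Then take the lid by its pull bar, bring it down to 45 degrees above its closed position and keep holding it there, without letting it fall shut, so that its pins can be checked against the parts: the program finishes while still holding the bar. Leave the roll of tape and the loose plug where they lie.

Things in the scene. Friction and masses are not known exactly. Their poses are not given: they have to be found in the camera images.
- jig: Test jig fixed on the bench: dark steel base 180 (x) x 190 (y) x 12 mm, origin under its centre; x points from front edge to hinge (away from the robot), y to its left. Two hinge feet 56 mm high at the back; outside the right foot (y -88, x 23 to 81 mm) an upright scale plate 96 mm high, engraved every 15 degrees about the hinge, the 45 degree line longer and thicker.
- nest_long: Aluminium nest plate on the jig, 56 (x) x 64 (y) x 10 mm, axes parallel to the jig's, origin under its centre, 12 mm above the bench. In its middle a pocket 41 (x) x 21 (y) mm, 6 mm deep (floor 4 mm, rim 10 mm above the origin), for the relay. Either nest plate may be the left one.
- nest_short: The other nest plate, same outer size and axes, origin under its centre; its pocket is 27 (x) x 21 (y) mm, 6 mm deep (floor 4 mm above the origin), for the heat sink. The two plates' centres are 84 mm apart along the jig's y, 15 mm in front of the jig's centre.
- relay: Small white relay block with a dark window, 16 (x) x 36 (y) x 12 mm, 20 to 45 g, lying loose on the bench to the left of the jig; origin under its centre. Either way round is right; once in the nest its top 6 mm stand out.
- heat_sink: Small black finned heat sink, 16 (x) x 22 (y) x 14 mm, 20 to 45 g, solid to the touch, lying loose on the bench to the left of the jig; origin under its centre. Either way round is right; once in the nest its top 8 mm stand out.
- lid (a joint): Lid angle, rad: 0 closed (level), 0.785 is 45 degrees, 1.8 the stop, where it starts, leaning back past upright by its own weight. Below 1.57 it falls shut unless held. The lid is a grey plate 140 mm wide, 6 mm thick, reaching 110 mm from the hinge, pin blocks under it; with its bar 0.22 to 0.37 kg, hinge almost frictionless.
- lid_hinge (a point): Point on the lid's hinge axis at its middle, 75 mm behind the jig's centre and 47 mm above the bench. The axis runs along the jig's y.
- lid_bar (a point): The lid's steel pull bar: round, 10 mm thick, along the jig's y, 92 mm free between its two arms, 35 mm of open space between bar and lid plate. Origin at its middle, 150 mm from the hinge axis: at lid angle a it lies 150 cos a mm in front of the hinge axis and 150 sin a mm above it. The bar can turn between the finger pads as the lid swings.
- tape: Roll of black tape lying flat, 45 mm across, 14 mm high, loose, in front of the jig; origin under its centre. Not part of the job.
- plug: Loose black appliance plug, 24 x 56 x 19 mm, in front of the jig to the left; origin under its centre. Not part of the job.
Not all that is in view belongs to the job. Several things look just like the relay: the one meant starts farthest to the robot's right. There is more than one size of the heat_sink; the job needs the smaller.

How it is judged (in metres and radians):
On the way:
1. relay and heat sink lie flat in their nests, let go, the lid still leaning back (horizontal distance between relay and nest_long below 0.0045 m and z of relay in the frame of nest_long below 0.0062 m and angle between each of relay, heat_sink's own z axis and vertical below 0.12 rad and horizontal distance between heat_sink and nest_short below 0.0045 m and z of heat_sink in the frame of nest_short below 0.0062 m and value of joint lid above 1.58 rad and contact force between the fingers and relay below 0.1 N and contact force between the fingers and heat_sink below 0.1 N), for 0.2 s.
At the end, for the whole second after the job is handed in: Relay in the long nest, heat sink in the short one (centres within 4.5 mm, undersides within 2.2 mm of the floor, tilt under 7 degrees); lid still at 45 degrees +-5.7 (0.685 to 0.885 rad), fingers pressing its pull bar with over 0.5 N; tape and plug within 30 mm of where they lay (horizontal distance between relay and nest_long below 0.0045 m and z of relay in the frame of nest_long below 0.0062 m and angle between each of relay, heat_sink's own z axis and vertical below 0.12 rad and horizontal distance between heat_sink and nest_short below 0.0045 m and z of heat_sink in the frame of nest_short below 0.0062 m and value of joint lid between 0.685 and 0.885 rad and velocity of joint lid between -0.05 and 0.05 rad/s and contact force between the fingers and lid above 0.5 N and distance of each of tape, plug from where it was at the start of the episode below 0.03 m); the arm keeps its last pose, push and grip.
It fails at once if the lid falls shut (below 0.2 rad) (value of joint lid below 0.2 rad).
It fails at once if the tape or the plug is shifted by more than 30 mm (distance of any of tape, plug from where it was at the start of the episode above 0.03 m).
It also fails if it takes over 67 s, if anything falls off the work surface, if the arm or the gripper's body presses on something with over 40 N, if the wrist force passes 120 N, or if a joint passes its speed limit or range.

### The arm

A 6-joint arm with a two-finger parallel gripper is mounted at the origin on a cart in front of the work surface, level with it; the furniture and walls round the work are solid. World frame = base frame: x ahead of the robot, y to its left, z up, the work surface at z = 0. Lengths are in m, angles in degrees, forces in N, time in s.
With the tool pointing down it reaches from about 0.35 to 0.875 m from the base axis. Payload 4.2 kg.
Tool frame: the origin (TCP) lies midway between the tips of the shut fingers; the grasp point (between the pads) lies 19 mm behind it; z points along the fingers, y is the line along which they close (so a half turn about z gives the same grasp; the last joint's range is limited). The gripper opens to 87 mm and grips with 3 to 60 N. Pads are 19 mm wide; open, the fingers measure 117 mm over their backs; the gripper's body (75 mm by 190 mm) begins 51 mm behind the grasp point.
Start: joints at [14.817, 22.042, 0.453, 0, -68.411, -14.817], TCP at [0.625, 0, 0.223] pointing down, gripper open.
Joint ranges: [-179.83, 179.83], [-69.29, 118.12], [-61.27, 80.66], [-181.25, 117.63], [-171.15, -9.14], [-177.46, 177.46]. Speed limits (degrees/s): [159.86, 159.86, 180, 180, 180, 180].

### API

Orientations are given as a 3x3 rotation matrix whose columns are the frame's x, y, z axes.
In Python, from station import * gives the robot as it stands. The module is installed in compiled form; this text tells all that it offers.
- The arm moves only by the tool servo_tool, never from a script. Its argument "deltas" is a list of rows, each an object of numbers: "tx", "ty", "tz": the shift along the tool's x, y, z in mm; "ax", "ay", "az": the turn, a rotation vector about the tool's x, y, z in rad; "claw": the finger opening in mm, from 0 to 87. In form: [{"tx": .., "ty": .., "tz": .., "ax": .., "ay": .., "az": .., "claw": ..}, ...]. A call has 1 to 12 rows; each row is the pose to reach, as a shift and turn from the pose commanded when the call began, along the tool's axes at that moment; what a row does not reach only later rows make up. A row lasts 1/12 s, in which the tool goes at most 41.7 mm and 7.16 degrees, less where a joint would pass 70% of its speed; a pose out of reach is approached as far as the arm can. A call with a gripper value outside its range is refused whole. The fingers move at their own pace and stop on an object; the grip force is fixed at half the most. Time passes only in rows, so rows that repeat a pose let the fingers close. It gives the time, the measured TCP pose, the force, the opening and the grip force at its end, in the units of the state.
- sense(): the state, without advancing time (a new reading comes with each control period).
- capture(name): name is "scene" or "side" or "wrist"; returns the picture (420x560x3 uint8, blue, green, red); there is no depth.
- calibration(name): a dict with "fx", "fy", "cx", "cy" (pixels), "cam_to_world" (4x4, takes a point from camera to world coordinates); the wrist camera has in their place "hand_eye" (4x4, takes a point from camera to tool coordinates, whose origin is the TCP and whose axes are the flange's). Camera axes: x right, y down, z forward; pixel columns grow to the right and rows downward; lengths in m; the calibration is good to about 2 mm. A picture is of the moment at which its call begins: read the wrist's pose just before it. calibration takes no time and is no camera call.
- finish_job(): hands the job in; it is judged then, once.
Trained networks look in the newest picture that a camera, given by its name, has taken for a name from the list of things; names that differ only in an ending like _2 or _b are one class to them, and where a whole thing is asked for, a point or a joint stands for the part that bears it (a point fixed in the world has none). Each returns a list of dicts, best first, with "confidence" (0 to 1); they miss things now and then, are a little off and sometimes report something else, mostly with a low value. They report only what shows in the picture. A call takes as long as a camera call. They do not tell look-alikes from the thing itself.
- recognise(label, camera): "xyz" ([x, y, z] in m, in the coordinates of the camera as it stood for that picture, good to about 4 mm: the middle of the surface that is visible of it).
- trace(label, camera): "mask" (420x560 bool, what is visible of it).
The state is a dict: "time_s": time; "joints": joint angles; "joint_velocities": joint speeds; "effort": joint torques, N m; "tcp_pos": TCP position; "ee_rot": TCP orientation; "wrist_force": force on the tool from outside, world axes, zero at the start; "moment": the same for the moment, N m; "gripper_width": opening from 0.0 (shut) to 1.0 (fully open); "gripper_force": force on a finger pad.
Only numpy, scipy, OpenCV 4.12 (cv2) and the standard library are available. Lean on these libraries where they do the work, as an engineer would, in place of code of your own. Each camera call takes 0.05 s, during which the arm holds its last target. There are 200 camera calls.

## Working session

There is one attempt and no reset: what is moved stays moved. The work goes in short steps, Python scripts to look and compute and a tool call to move; the robot and the scene stay as the last step left them, time stands still between calls to the robot, and variables do not carry over. Pictures are saved under pics/ and viewed, at most 10 in all, crops included, and the job is handed in when it is done.

Besides the shell and the picture viewer there is one more tool, called after "Emit:" as a command line: name --argument value ..., lists and objects as JSON in quotes. servo_tool: Moves the arm, as the interface text tells. Its arguments: {"type":"object","properties":{"deltas":{"type":"array","items":{"type":"object","properties":{"tx":{"type":"number"},"ty":{"type":"number"},"tz":{"type":"number"},"ax":{"type":"number"},"ay":{"type":"number"},"az":{"type":"number"},"claw":{"type":"number"}}}}},"required":["deltas"]}

```bash
mkdir -p pics; cat > h.py <<'E'
from station import *
import numpy as np, cv2
def T(name):
    c=calibration(name)
    if name!="wrist": return c,np.array(c["cam_to_world"])
    s=sense(); M=np.eye(4); M[:3,:3]=np.array(s["ee_rot"]); M[:3,3]=s["tcp_pos"]
    return c,M@np.array(c["hand_eye"])
def ray(c,M,u,v,z):
    d=M[:3,:3]@np.array([(u-c["cx"])/c["fx"],(v-c["cy"])/c["fy"],1]); o=M[:3,3]
    return o+d*(z-o[2])/d[2]
def proj(c,M,p):
    q=np.linalg.inv(M)@np.append(p,1); return np.array([c["fx"]*q[0]/q[2]+c["cx"],c["fy"]*q[1]/q[2]+c["cy"]])
E
python3 - <<'E'
from h import *
for n in ["scene","side","wrist"]:
    c,M=T(n); print(n,c["fx"],np.round(M,3).tolist())
    im=capture(n); cv2.imwrite(f"pics/{n}0.png",im)
    for l in ["jig","nest_long","nest_short","relay","heat_sink","tape","plug","lid"]:
        for d in recognise(l,n):
            p=M@np.append(d["xyz"],1)
            print(l,round(d["confidence"],2),np.round(p[:3],3),np.round(proj(c,M,p[:3])))
print(sense())
E
```

```text
scene 500.78297552920725 [[0.739, -0.359, 0.57, 0.004], [-0.673, -0.406, 0.618, -0.255], [0.01, -0.84, -0.542, 0.499], [0.0, 0.0, 0.0, 1.0]]
jig 0.71 [0.326 0.256 0.019] [208. 262.]
jig 0.59 [0.587 0.113 0.044] [392. 225.]
nest_long 0.61 [0.499 0.174 0.022] [326. 240.]
nest_short 0.75 [0.497 0.092 0.028] [365. 262.]
relay 0.63 [0.495 0.444 0.012] [223. 184.]
relay 0.58 [0.41  0.455 0.016] [182. 195.]
relay 0.45 [0.471 0.363 0.016] [239. 203.]
heat_sink 0.57 [0.521 0.297 0.017] [284. 207.]
heat_sink 0.45 [0.548 0.382 0.015] [264. 185.]
tape 0.86 [0.358 0.132 0.015] [278. 297.]
plug 0.92 [0.326 0.258 0.019] [207. 262.]
plug 0.63 [0.585 0.114 0.043] [391. 225.]
lid 0.93 [0.606 0.12  0.111] [401. 183.]
side 475.1426319627539 [[-1.0, 0.005, 0.012, 0.483], [-0.007, 0.566, -0.824, 0.959], [-0.011, -0.824, -0.566, 0.541], [0.0, 0.0, 0.0, 1.0]]
jig 0.66 [0.573 0.146 0.009] [245. 195.]
nest_long 0.84 [0.504 0.178 0.021] [279. 199.]
relay 0.65 [0.408 0.469 0.014] [341. 312.]
relay 0.59 [0.481 0.369 0.01 ] [291. 269.]
relay 0.52 [0.495 0.453 0.01 ] [281. 306.]
heat_sink 0.72 [0.524 0.308 0.015] 
[... 702 characters left out ...]
-1.48166538e+01]), 'joint_velocities': array([-0.01550351,  0.01184698,  0.00102371,  0.03369779,  0.04803023,
        0.08386502]), 'effort': array([ 6.50258949e-05, -3.90471697e+01,  1.87622434e+01,  4.22425747e+00,
        1.54597306e-02, -3.50260143e-05]), 'tcp_pos': array([6.24967288e-01, 1.62069885e-05, 2.22542928e-01]), 'ee_rot': array([[-2.38586407e-07, -1.00000000e+00, -2.50115779e-05],
       [-1.00000000e+00,  2.38991444e-07, -1.61939968e-05],
       [ 1.61940028e-05,  2.50115740e-05, -1.00000000e+00]]), 'wrist_force': array([-0.71941881, -0.05180215,  0.74961679]), 'moment': array([ 0.00235941, -0.03289721, -0.0373731 ]), 'gripper_force': 0.0, 'gripper_width': 0.9992780190802648}
```

```bash
python3 - <<'E'
import cv2,numpy as np
a=cv2.imread("pics/scene0.png")[120:340,130:490];b=cv2.imread("pics/side0.png")[100:340,180:420]
cv2.imwrite("pics/s1.png",cv2.resize(a,None,fx=2.2,fy=2.2,interpolation=3)); cv2.imwrite("pics/d1.png",cv2.resize(b,None,fx=2.4,fy=2.4,interpolation=3))
E
```

```text
(no output)
```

View pics/s1.png

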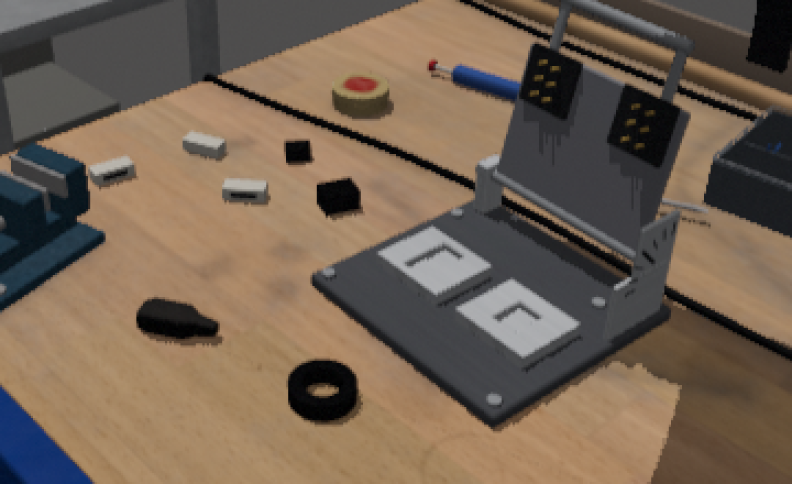

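View pics/d1.png

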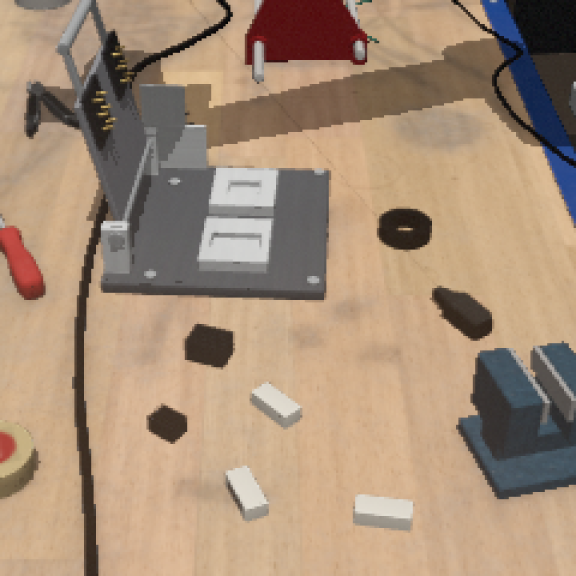

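Scene view: the three relays are at scene px (182,195), (223,184) and (239,203). The one at (239,203), y≈0.366, lies farthest right (smallest y), so it is the relay meant. The heat sinks are at (284,207), larger, and (264,187), smaller; the smaller is the one needed. The lid stands open. The long nest is the left plate (scene 326,240) and the short one the right plate (365,262). Next I look from above with the wrist camera.

Emit:
servo_tool --deltas '[{"ty": 40,"claw": 60},{"ty": 80,"tx": -10,"claw": 60},{"ty": 115,"tx": -40,"claw": 60},{"ty": 125,"tx": -80,"claw": 60},{"ty": 125,"tx": -120,"claw": 60},{"ty": 125,"tx": -160,"claw": 60},{"ty": 125,"tx": -200,"claw": 60},{"ty": 125,"tx": -240,"claw": 60},{"ty": 120,"tx": -275,"tz": 15,"claw": 60},{"ty": 115,"tx": -305,"tz": 40,"claw": 60},{"ty": 115,"tx": -330,"tz": 65,"claw": 60},{"ty": 115,"tx": -340,"tz": 70,"claw": 60}]'

```text
schema error: expected keys tx, ty, tz, ax, ay, az, claw
```

Emit:
servo_tool --deltas '[{"claw": 60},{"claw": 60},{"claw": 60}]'

```text
schema error: expected keys tx, ty, tz, ax, ay, az, claw
```

```bash
python3 - <<'E'
from h import *
n="wrist";c,M=T(n);s=sense();print(s["time_s"],s["tcp_pos"])
im=capture(n); cv2.imwrite(f"pics/w1.png",im)
for l,z in [("relay",.012),("heat_sink",.014)]:
    for d in trace(l,n):
        m=d["mask"].astype(np.uint8)
        ct=max(cv2.findContours(m,0,1)[0],key=cv2.contourArea)[:,0]
        w=np.array([ray(c,M,u,v,z)[:2] for u,v in ct],np.float32)*1000
        r=cv2.minAreaRect(w)
        print(l,round(d["confidence"],2),"px",ct.mean(0).round(),"mm",np.round(r[0],1),np.round(r[1],1),round(r[2],1))
E
```

```text
1.35 [6.24967288e-01 1.62069885e-05 2.22542928e-01]
```

Emit:
servo_tool --deltas '[{"tx": 0,"ty": 40,"tz": 0,"ax": 0,"ay": 0,"az": 0,"claw": 60},{"tx": -10,"ty": 80,"tz": 0,"ax": 0,"ay": 0,"az": 0,"claw": 60},{"tx": -40,"ty": 110,"tz": 0,"ax": 0,"ay": 0,"az": 0,"claw": 60},{"tx": -80,"ty": 120,"tz": 0,"ax": 0,"ay": 0,"az": 0,"claw": 60},{"tx": -120,"ty": 120,"tz": 0,"ax": 0,"ay": 0,"az": 0,"claw": 60},{"tx": -160,"ty": 120,"tz": 0,"ax": 0,"ay": 0,"az": 0,"claw": 60},{"tx": -200,"ty": 120,"tz": 0,"ax": 0,"ay": 0,"az": 0,"claw": 60},{"tx": -240,"ty": 120,"tz": 0,"ax": 0,"ay": 0,"az": 0,"claw": 60},{"tx": -275,"ty": 120,"tz": 15,"ax": 0,"ay": 0,"az": 0,"claw": 60},{"tx": -305,"ty": 115,"tz": 40,"ax": 0,"ay": 0,"az": 0,"claw": 60},{"tx": -330,"ty": 115,"tz": 65,"ax": 0,"ay": 0,"az": 0,"claw": 60},{"tx": -340,"ty": 115,"tz": 70,"ax": 0,"ay": 0,"az": 0,"claw": 60}]'

```text
time_s: 2.5
tcp_pos: [0.5079, 0.3416, 0.1476]
ee_rot: [[0.002, -1.0, -0.006], [-1.0, -0.002, -0.004], [0.004, 0.006, -1.0]]
wrist_force: [-0.5, -0.8, -0.4]
gripper_width: 0.691
gripper_force: 0.0
```

Emit:
servo_tool --deltas '[{"tx": 0,"ty": 0,"tz": 0,"ax": 0,"ay": 0,"az": 0,"claw": 60},{"tx": 0,"ty": 0,"tz": 0,"ax": 0,"ay": 0,"az": 0,"claw": 60},{"tx": 0,"ty": 0,"tz": 0,"ax": 0,"ay": 0,"az": 0,"claw": 60}]'

```text
time_s: 2.75
tcp_pos: [0.5107, 0.3394, 0.1542]
ee_rot: [[-0.001, -1.0, 0.002], [-1.0, 0.001, 0.001], [-0.001, -0.002, -1.0]]
wrist_force: [-0.4, -1.0, 0.4]
gripper_width: 0.687
gripper_force: 0.0
```

```bash
cat >> h.py <<'E'
def rects(labels,n="wrist",f=None):
    c,M=T(n);s=sense();print(s["time_s"],s["tcp_pos"].round(4))
    im=capture(n)
    if f: cv2.imwrite(f,im)
    for l,z in labels:
        for d in trace(l,n):
            m=d["mask"].astype(np.uint8)
            ct=max(cv2.findContours(m,0,1)[0],key=cv2.contourArea)[:,0]
            w=np.array([ray(c,M,u,v,z)[:2] for u,v in ct],np.float32)*1000
            r=cv2.minAreaRect(w)
            print(l,round(d["confidence"],2),"px",ct.mean(0).round(),"mm",np.round(r[0],1),np.round(r[1],1),round(r[2],1))
E
python3 - <<'E'
from h import *
rects([("relay",.012),("heat_sink",.014),("nest_long",.022),("nest_short",.022)],f="pics/w1.png")
im=cv2.imread("pics/w1.png");cv2.imwrite("pics/w1v.png",cv2.resize(im,(800,600),interpolation=3))
E
```

```text
2.75 [0.5107 0.3394 0.1542]
relay 0.8 px [316. 223.] mm [474.5 362.6] [16.8 38.4] 41.6
relay 0.7 px [297. 313.] mm [490.3 452.9] [18.  22.1] 17.7
heat_sink 0.76 px [262. 155.] mm [523.  301.9] [23.8 30.5] 69.9
heat_sink 0.7 px [235. 242.] mm [547.8 380.3] [21.2 23.1] 54.0
nest_long 0.64 px [283.  19.] mm [506.  199.5] [27.4 56.7] 89.9
```

View pics/w1v.png

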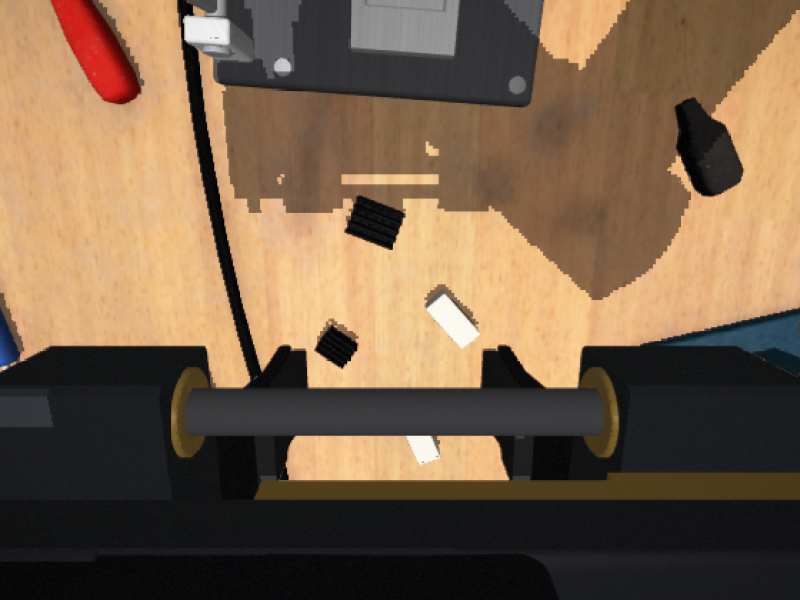

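The wrist view shows the chosen relay at 800-px (452,319), leaning from upper left to lower right. The small heat sink is at (336,346), the large one at (375,222), and the jig's left edge is at the top. I'll confirm the picks in one crop and refine their outlines by brightness.

```bash
python3 - <<'E'
from h import *
im=cv2.imread("pics/w1.png");c,M=T("wrist")
g=im.max(2)
print(im[223,316],im[242,235],im[250,262], im[220,345])
def fit(mask,seed,z,op=1):
    n,l=cv2.connectedComponents(mask.astype(np.uint8)); k=l[seed[1],seed[0]]
    ct=max(cv2.findContours((l==k).astype(np.uint8),0,1)[0],key=cv2.contourArea)[:,0]
    w=np.array([ray(c,M,u,v,z)[:2] for u,v in ct],np.float32)*1000
    r=cv2.minAreaRect(w);print(k,(l==k).sum(),np.round(r[0],1),np.round(r[1],1),round(r[2],1))
sat=im.max(2).astype(int)-im.min(2)
for t in (150,180,210): fit((im.min(2)>t),(316,223),.012)
for t in (30,45,60): fit((g<t),(235,242),.014)
crop=im[180:265,200:360];cv2.imwrite("pics/c1.png",cv2.resize(crop,None,fx=5,fy=5,interpolation=0))
E
```

```text
[239 248 251] [11  8  8] [134 187 235] [139 198 246]
79 683 [474.7 365.1] [18.8 36. ] 41.8
5 648 [473.6 364. ] [15.5 35.4] 41.5
2 622 [473.7 364. ] [15.1 34.9] 41.6
47 450 [547.2 380.1] [19.  21.9] 53.4
15 480 [547.3 380.1] [19.3 22.1] 53.9
8 490 [547.3 380.2] [19.7 22.1] 53.9
```

View pics/c1.png

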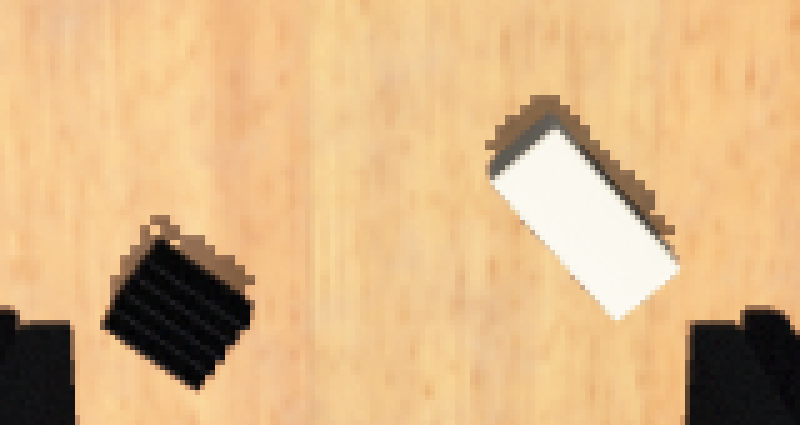

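The crop confirms it: the white relay runs from upper left to lower right (crop ~585,220), and the small finned heat sink is at crop ~(180,310). Relay: centre (473.7, 364.0) mm, short side at 41.6°. Small heat sink, corrected for the visible side wall: (548.1, 382.5) mm, 16 mm side at about 54°.

Emit:
servo_tool --deltas '[{"tx": -6,"ty": 10,"tz": 15,"ax": 0,"ay": 0,"az": -0.12,"claw": 40},{"tx": -12,"ty": 20,"tz": 30,"ax": 0,"ay": 0,"az": -0.24,"claw": 40},{"tx": -18,"ty": 30,"tz": 50,"ax": 0,"ay": 0,"az": -0.36,"claw": 40},{"tx": -24,"ty": 36.3,"tz": 70,"ax": 0,"ay": 0,"az": -0.48,"claw": 40},{"tx": -24,"ty": 36.3,"tz": 85,"ax": 0,"ay": 0,"az": -0.6,"claw": 40},{"tx": -24,"ty": 36.3,"tz": 100,"ax": 0,"ay": 0,"az": -0.726,"claw": 40},{"tx": -24,"ty": 36.3,"tz": 115,"ax": 0,"ay": 0,"az": -0.726,"claw": 40},{"tx": -24,"ty": 36.3,"tz": 125,"ax": 0,"ay": 0,"az": -0.726,"claw": 40},{"tx": -24,"ty": 36.3,"tz": 130,"ax": 0,"ay": 0,"az": -0.726,"claw": 40},{"tx": -24,"ty": 36.3,"tz": 130,"ax": 0,"ay": 0,"az": -0.726,"claw": 40},{"tx": -24,"ty": 36.3,"tz": 130,"ax": 0,"ay": 0,"az": -0.726,"claw": 40},{"tx": -24,"ty": 36.3,"tz": 130,"ax": 0,"ay": 0,"az": -0.726,"claw": 40}]'

```text
time_s: 4.0
tcp_pos: [0.4743, 0.3645, 0.0236]
ee_rot: [[0.664, -0.748, 0.001], [-0.748, -0.664, 0.001], [-0.0, -0.002, -1.0]]
wrist_force: [0.1, -0.1, 1.0]
gripper_width: 0.456
gripper_force: 0.0
```

Emit:
servo_tool --deltas '[{"tx": 0,"ty": 0.7,"tz": 8,"ax": 0,"ay": 0,"az": 0,"claw": 40},{"tx": 0,"ty": 0.7,"tz": 16,"ax": 0,"ay": 0,"az": 0,"claw": 40},{"tx": 0,"ty": 0.7,"tz": 16,"ax": 0,"ay": 0,"az": 0,"claw": 40},{"tx": 0,"ty": 0.7,"tz": 16,"ax": 0,"ay": 0,"az": 0,"claw": 40},{"tx": 0,"ty": 0.7,"tz": 16,"ax": 0,"ay": 0,"az": 0,"claw": 10},{"tx": 0,"ty": 0.7,"tz": 16,"ax": 0,"ay": 0,"az": 0,"claw": 10},{"tx": 0,"ty": 0.7,"tz": 16,"ax": 0,"ay": 0,"az": 0,"claw": 10},{"tx": 0,"ty": 0.7,"tz": 16,"ax": 0,"ay": 0,"az": 0,"claw": 10},{"tx": 0,"ty": 0.7,"tz": 16,"ax": 0,"ay": 0,"az": 0,"claw": 10},{"tx": 0,"ty": 0.7,"tz": 16,"ax": 0,"ay": 0,"az": 0,"claw": 10}]'

```text
time_s: 4.83
tcp_pos: [0.4732, 0.3637, 0.0067]
ee_rot: [[0.664, -0.748, 0.0], [-0.748, -0.664, 0.0], [-0.0, -0.0, -1.0]]
wrist_force: [-0.3, -0.2, 0.8]
gripper_width: 0.178
gripper_force: 30.0
```

Relay is gripped (15.5 mm). Next I lift it and turn so the camera and body face away from the lid, to view the nests.

Emit:
servo_tool --deltas '[{"tx": 0,"ty": 0,"tz": -30,"ax": 0,"ay": 0,"az": 0,"claw": 10},{"tx": 0,"ty": 0,"tz": -65,"ax": 0,"ay": 0,"az": 0.1,"claw": 10},{"tx": 10,"ty": 5,"tz": -100,"ax": 0,"ay": 0,"az": 0.22,"claw": 10},{"tx": 25,"ty": 13,"tz": -130,"ax": 0,"ay": 0,"az": 0.34,"claw": 10},{"tx": 45,"ty": 23,"tz": -155,"ax": 0,"ay": 0,"az": 0.46,"claw": 10},{"tx": 65,"ty": 33,"tz": -163,"ax": 0,"ay": 0,"az": 0.58,"claw": 10},{"tx": 85,"ty": 44,"tz": -163,"ax": 0,"ay": 0,"az": 0.7,"claw": 10},{"tx": 105,"ty": 54,"tz": -163,"ax": 0,"ay": 0,"az": 0.82,"claw": 10},{"tx": 120,"ty": 62,"tz": -163,"ax": 0,"ay": 0,"az": 0.94,"claw": 10},{"tx": 135,"ty": 70,"tz": -163,"ax": 0,"ay": 0,"az": 1.06,"claw": 10},{"tx": 145,"ty": 75,"tz": -163,"ax": 0,"ay": 0,"az": 1.18,"claw": 10},{"tx": 150,"ty": 77,"tz": -163,"ax": 0,"ay": 0,"az": 1.3,"claw": 10}]'

```text
time_s: 5.83
tcp_pos: [0.5151, 0.1986, 0.1695]
ee_rot: [[-0.549, -0.836, -0.0], [-0.836, 0.549, -0.0], [0.0, 0.0, -1.0]]
wrist_force: [-0.3, 0.2, -1.0]
gripper_width: 0.18
gripper_force: 30.0
```

Emit:
servo_tool --deltas '[{"tx": 0,"ty": 0,"tz": 0,"ax": 0,"ay": 0,"az": 0.12,"claw": 10},{"tx": 0,"ty": 0,"tz": 0,"ax": 0,"ay": 0,"az": 0.24,"claw": 10},{"tx": 0,"ty": 0,"tz": 0,"ax": 0,"ay": 0,"az": 0.36,"claw": 10},{"tx": 0,"ty": 0,"tz": 0,"ax": 0,"ay": 0,"az": 0.48,"claw": 10},{"tx": 0,"ty": 0,"tz": 0,"ax": 0,"ay": 0,"az": 0.6,"claw": 10},{"tx": 0,"ty": 0,"tz": 0,"ax": 0,"ay": 0,"az": 0.72,"claw": 10},{"tx": 0,"ty": 0,"tz": 0,"ax": 0,"ay": 0,"az": 0.84,"claw": 10},{"tx": 0,"ty": 0,"tz": 0,"ax": 0,"ay": 0,"az": 0.997,"claw": 10},{"tx": 0,"ty": 0,"tz": 0,"ax": 0,"ay": 0,"az": 0.997,"claw": 10},{"tx": 0,"ty": 0,"tz": 0,"ax": 0,"ay": 0,"az": 0.997,"claw": 10},{"tx": 0,"ty": 0,"tz": 0,"ax": 0,"ay": 0,"az": 0.997,"claw": 10}]'

```text
time_s: 6.75
tcp_pos: [0.515, 0.2002, 0.1695]
ee_rot: [[-1.0, -0.001, -0.0], [-0.001, 1.0, -0.0], [0.0, -0.0, -1.0]]
wrist_force: [-0.2, -1.4, -0.6]
gripper_width: 0.177
gripper_force: 30.0
```

```bash
python3 - <<'E'
from h import *
rects([("nest_long",.022),("nest_short",.022)],f="pics/w2.png")
np.save("M2.npy",T("wrist")[1])
im=cv2.imread("pics/w2.png");cv2.imwrite("pics/w2v.png",cv2.resize(im,(800,600),interpolation=3))
E
```

```text
6.75 [0.515  0.2002 0.1695]
nest_short 0.74 px [157. 178.] mm [498.4  95.1] [66.2 57.2] 86.1
```

View pics/w2v.png

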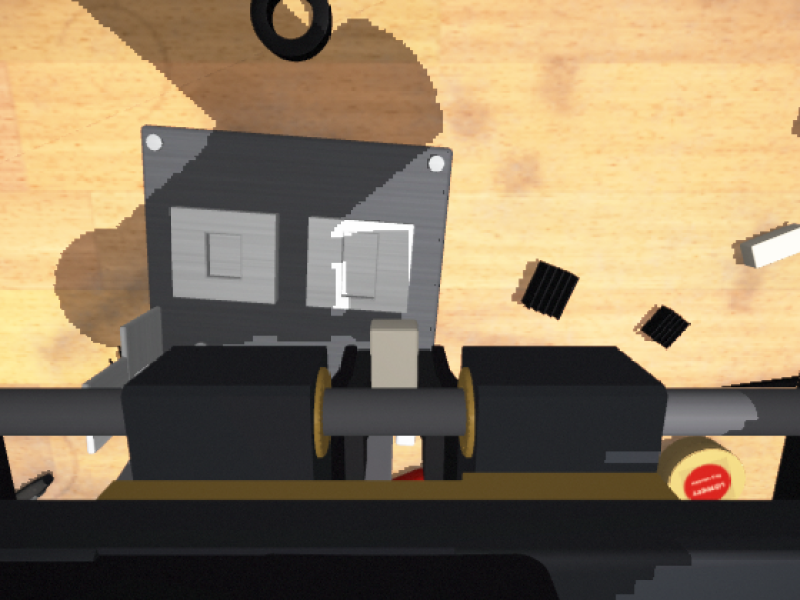

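The view shows the short nest at 800-px (224,255), the long nest at (360,264) and the held relay's near end at (394,325–385). I'll fit the jig model to the edges and check the camera offset on the held relay.

```bash
cat > fit.py <<'E'
from h import *
from scipy.optimize import minimize
def jigfit(f,M,c,x0,which=(1,-1),off=(0,0)):
    im=cv2.imread(f); g=cv2.GaussianBlur(cv2.cvtColor(im,6),(0,0),0.8).astype(np.float32)
    gx=cv2.Sobel(g,5,1,0);gy=cv2.Sobel(g,5,0,1)
    segs=[]
    def rect(cx,cy,w,h,z): 
        p=[(cx+a*w/2,cy+b*h/2,z) for a,b in((-1,-1),(1,-1),(1,1),(-1,1))]
        return [(p[i],p[(i+1)%4]) for i in range(4)]
    for s in which:
        L=.041 if s==1 else .027
        segs+=rect(-.015,.042*s,.056,.064,.022)+rect(-.015,.042*s,L,.021,.022)
    R=rect(0,0,.18,.19,.012); segs+=[R[3],R[2]]
    iM=np.linalg.inv(M)
    def cost(q,s):
        a=q[2];Rz=np.array([[np.cos(a),-np.sin(a)],[np.sin(a),np.cos(a)]]);tot=0
        for A,B in segs:
            t=np.linspace(.06,.94,40)[:,None];P=np.array(A)*(1-t)+np.array(B)*t
            P[:,:2]=P[:,:2]@Rz.T+q[:2]
            Q=(iM@np.c_[P,np.ones(len(P))].T)[:3];u=c["fx"]*Q[0]/Q[2]+c["cx"];v=c["fy"]*Q[1]/Q[2]+c["cy"]
            d=np.array([u[-1]-u[0],v[-1]-v[0]]);d/=np.hypot(*d);n=(-d[1],d[0])
            m=(u>1)&(u<558)&(v>1)&(v<240)
            if not m.any(): continue
            G=abs(cv2.remap(s[0],u[m].astype(np.float32)[None],v[m].astype(np.float32)[None],1)*n[0]+cv2.remap(s[1],u[m].astype(np.float32)[None],v[m].astype(np.float32)[None],1)*n[1])
            tot-=np.minimum(G,60).sum()
        return tot
    q=np.array(x0)
    for sg in (4,2,.8):
        s=(cv2.GaussianBlur(gx,(0,0),sg),cv2.GaussianBlur(gy,(0,0),sg))
        sim=np.vstack([q]+[q+d for d in np.diag([.004,.004,.03])])
        r=minimize(cost,q,args=(s,),method="Nelder-Mead",options=dict(initial_simplex=sim,xatol=1e-5));q=r.x
        print(sg,q.round(4),r.fun)
    return q
E
python3 - <<'E'
from fit import *
M=np.load("M2.npy");c=calibration("wrist")
for x0 in ([.51,.134,-.05],[.516,.137,-.08]): q=jigfit("pics/w2.png",M,c,x0)
a=q[2];R=np.array([[np.cos(a),-np.sin(a)],[np.sin(a),np.cos(a)]])
for n,y in(("long",.042),("short",-.042)):
    p=q[:2]+R@[-.015,y]; print(n,p.round(4),proj(c,M,[*p,.022])*800/560)
print("hinge",q[:2]+R@[.075,0])
s=sense();E=np.array(s["ee_rot"]);t=np.array(s["tcp_pos"])
for y in(-.008,.008):
    for z in(-.0053,.0067): print("relay end",y,z,proj(c,M,t+E@[.018,y,z])*800/560)
im=cv2.imread("pics/w2.png")
cv2.imwrite("pics/w2c.png",cv2.resize(im[190:300,90:320],None,fx=3.4,fy=3.4,interpolation=0))
E
```

```text
4 [ 0.5175  0.1377 -0.0618] -26113.925814185182
2 [ 0.518   0.1376 -0.0656] -31912.332757283963
0.8 [ 0.5173  0.1349 -0.0662] -35648.37489377801
4 [ 0.5175  0.1378 -0.0625] -26112.933185694466
2 [ 0.518   0.1376 -0.0655] -31911.836416847935
0.8 [ 0.5174  0.135  -0.0631] -35572.97805958351
long [0.5051 0.1778] [357.38182581 265.96630895]
short [0.4998 0.094 ] [222.37539669 257.48222745]
hinge [0.5922649  0.13024723]
relay end -0.008 -0.0053 [368.0589409  328.96929038]
relay end -0.008 0.0067 [369.76378117 318.45237596]
relay end 0.008 -0.0053 [416.89738409 328.98248989]
relay end 0.008 0.0067 [415.40243444 318.46403909]
```

View pics/w2c.png

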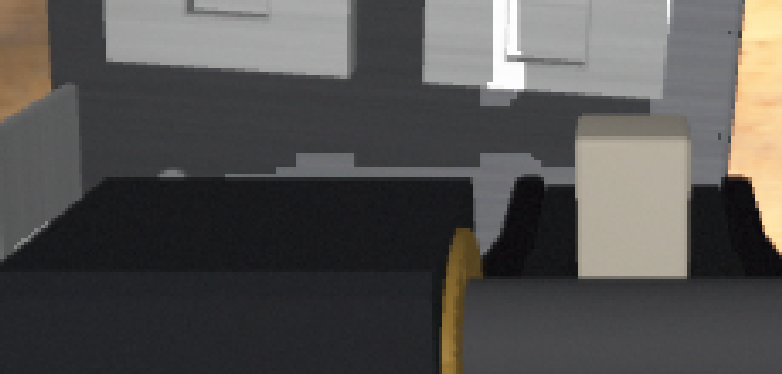

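```bash
python3 - <<'E'
from fit import *
M=np.load("M2.npy");c=calibration("wrist")
im=cv2.imread("pics/w2.png");x0,y0,k=95,80,3.4
o=cv2.resize(im[y0:y0+170,x0:x0+230],None,fx=k,fy=k,interpolation=0)
q=np.array([.518,.1376,-.0655])
a=q[2];R=np.array([[np.cos(a),-np.sin(a)],[np.sin(a),np.cos(a)]])
def box(cx,cy,w,h,z,col):
    P=[]
    for s,t in((-1,-1),(1,-1),(1,1),(-1,1)):
        p=q[:2]+R@[cx+s*w/2,cy+t*h/2];P.append((proj(c,M,[*p,z])-[x0,y0]+.5)*k)
    cv2.polylines(o,[np.int32(np.round(P))],True,col,1)
for s,L in((1,.041),(-1,.027)):
    box(-.015,.042*s,.056,.064,.022,(0,0,255));box(-.015,.042*s,L,.021,.022,(0,255,0));box(-.015,.042*s,L,.021,.016,(255,255,0))
box(0,0,.18,.19,.012,(255,0,255))
cv2.imwrite("pics/ov.png",o)
E
```

```text
(no output)
```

View pics/ov.png

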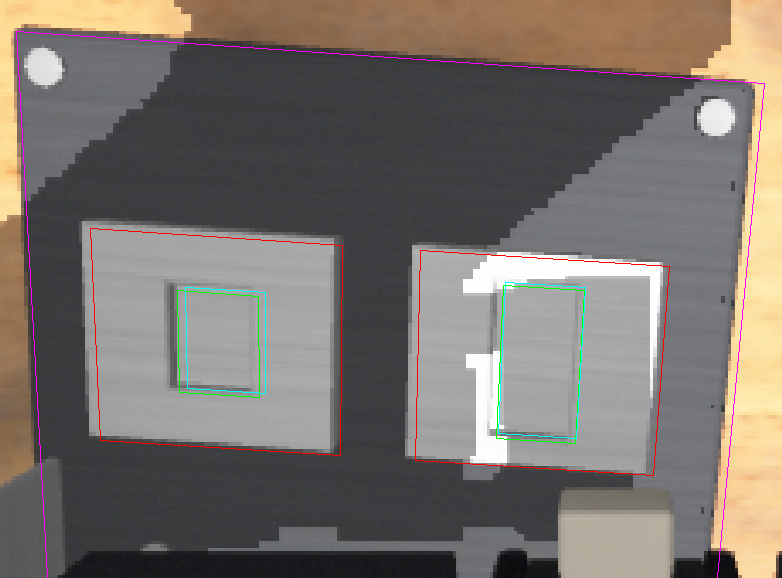

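The overlay (0.1376 fit) sits about 2.5 px too far right of the true plate edges, so the fine fit (0.517, 0.135, −0.065) is the right one. That puts the long nest at (0.5049, 0.1774) and the short nest at (0.4995, 0.0936), with yaw −3.7°.

Emit:
servo_tool --deltas '[{"tx": 5,"ty": -12,"tz": 25,"ax": 0,"ay": 0,"az": 0.0645,"claw": 10},{"tx": 10.1,"ty": -22.8,"tz": 55,"ax": 0,"ay": 0,"az": 0.0645,"claw": 10},{"tx": 10.1,"ty": -22.8,"tz": 85,"ax": 0,"ay": 0,"az": 0.0645,"claw": 10},{"tx": 10.1,"ty": -22.8,"tz": 110,"ax": 0,"ay": 0,"az": 0.0645,"claw": 10},{"tx": 10.1,"ty": -22.8,"tz": 125,"ax": 0,"ay": 0,"az": 0.0645,"claw": 10},{"tx": 10.1,"ty": -22.8,"tz": 132,"ax": 0,"ay": 0,"az": 0.0645,"claw": 10},{"tx": 10.1,"ty": -22.8,"tz": 132,"ax": 0,"ay": 0,"az": 0.0645,"claw": 10},{"tx": 10.1,"ty": -22.8,"tz": 132,"ax": 0,"ay": 0,"az": 0.0645,"claw": 10},{"tx": 10.1,"ty": -22.8,"tz": 132,"ax": 0,"ay": 0,"az": 0.0645,"claw": 10},{"tx": 10.1,"ty": -22.8,"tz": 132,"ax": 0,"ay": 0,"az": 0.0645,"claw": 10}]'

```text
time_s: 7.73
tcp_pos: [0.5059, 0.1781, 0.0389]
ee_rot: [[-0.998, 0.064, 0.002], [0.064, 0.998, 0.002], [-0.002, 0.002, -1.0]]
wrist_force: [0.0, 0.5, 0.2]
gripper_width: 0.175
gripper_force: 30.0
```

Emit:
servo_tool --deltas '[{"tx": 0.8,"ty": -0.6,"tz": 6,"ax": 0,"ay": 0,"az": 0,"claw": 10},{"tx": 0.8,"ty": -0.6,"tz": 11,"ax": 0,"ay": 0,"az": 0,"claw": 10},{"tx": 0.8,"ty": -0.6,"tz": 15,"ax": 0,"ay": 0,"az": 0,"claw": 10},{"tx": 0.8,"ty": -0.6,"tz": 15,"ax": 0,"ay": 0,"az": 0,"claw": 10},{"tx": 0.8,"ty": -0.6,"tz": 15,"ax": 0,"ay": 0,"az": 0,"claw": 10},{"tx": 0.8,"ty": -0.6,"tz": 15,"ax": 0,"ay": 0,"az": 0,"claw": 10},{"tx": 0.8,"ty": -0.6,"tz": 15,"ax": 0,"ay": 0,"az": 0,"claw": 10}]'

```text
time_s: 8.32
tcp_pos: [0.5042, 0.1769, 0.0227]
ee_rot: [[-0.998, 0.065, -0.0], [0.065, 0.998, -0.0], [0.0, -0.0, -1.0]]
wrist_force: [-2.1, -0.1, 4.8]
gripper_width: 0.174
gripper_force: 30.0
```

The relay has touched the pocket floor at the expected height, so I release it, rise and look again.

Emit:
servo_tool --deltas '[{"tx": 0,"ty": 0,"tz": -0.5,"ax": 0,"ay": 0,"az": 0,"claw": 35},{"tx": 0,"ty": 0,"tz": -0.5,"ax": 0,"ay": 0,"az": 0,"claw": 35},{"tx": 0,"ty": 0,"tz": -0.5,"ax": 0,"ay": 0,"az": 0,"claw": 35},{"tx": 0,"ty": 0,"tz": -0.5,"ax": 0,"ay": 0,"az": 0,"claw": 35},{"tx": 0,"ty": 0,"tz": -20,"ax": 0,"ay": 0,"az": 0,"claw": 35},{"tx": 0,"ty": 0,"tz": -55,"ax": 0,"ay": 0,"az": 0,"claw": 35},{"tx": -5,"ty": 15,"tz": -95,"ax": 0,"ay": 0,"az": -0.0645,"claw": 35},{"tx": -10,"ty": 40,"tz": -130,"ax": 0,"ay": 0,"az": -0.0645,"claw": 35},{"tx": -10,"ty": 55,"tz": -147,"ax": 0,"ay": 0,"az": -0.0645,"claw": 35},{"tx": -10,"ty": 55,"tz": -147,"ax": 0,"ay": 0,"az": -0.0645,"claw": 35},{"tx": -10,"ty": 55,"tz": -147,"ax": 0,"ay": 0,"az": -0.0645,"claw": 35},{"tx": -10,"ty": 55,"tz": -147,"ax": 0,"ay": 0,"az": -0.0645,"claw": 35}]'

```text
time_s: 9.32
tcp_pos: [0.5167, 0.2305, 0.1683]
ee_rot: [[-1.0, 0.001, -0.002], [0.001, 1.0, -0.001], [0.002, -0.001, -1.0]]
wrist_force: [0.1, -0.3, 0.3]
gripper_width: 0.402
gripper_force: 0.0
```

```bash
python3 - <<'E'
from fit import *
rects([("relay",.028),("heat_sink",.014)],f="pics/w3.png")
c,M=T("wrist");im=cv2.imread("pics/w3.png");np.save("M3.npy",M);print(M[:3,3])
q=jigfit("pics/w3.png",M,c,[.5172,.135,-.0645])
a=cv2.resize(im[70:240,60:290],None,fx=3.4,fy=3.4,interpolation=0)
cv2.imwrite("pics/w3c.png",a)
for d in trace("heat_sink","wrist"):
    m=d["mask"];v,u=np.nonzero(m);print(u.min(),u.max(),v.min(),v.max())
E
```

```text
9.3167 [0.5167 0.2305 0.1683]
relay 0.96 px [215. 183.] mm [502.9 177.5] [17.9 37.5] 85.2
relay 0.86 px [545.  71.] mm [411.  448.2] [21.6 35.5] 81.0
relay 0.74 px [511. 170.] mm [490.9 432.9] [19.  39.2] 22.3
heat_sink 0.74 px [352. 201.] mm [521.7 301.5] [26.8 31.6] 69.3
[0.44848834 0.23093889 0.33128034]
4 [ 0.5147  0.1336 -0.0582] -25604.10515943201
2 [ 0.5149  0.1332 -0.0705] -32978.01091485827
0.8 [ 0.5151  0.1334 -0.0719] -37522.06634225712
335 371 182 220
```

View pics/w3c.png

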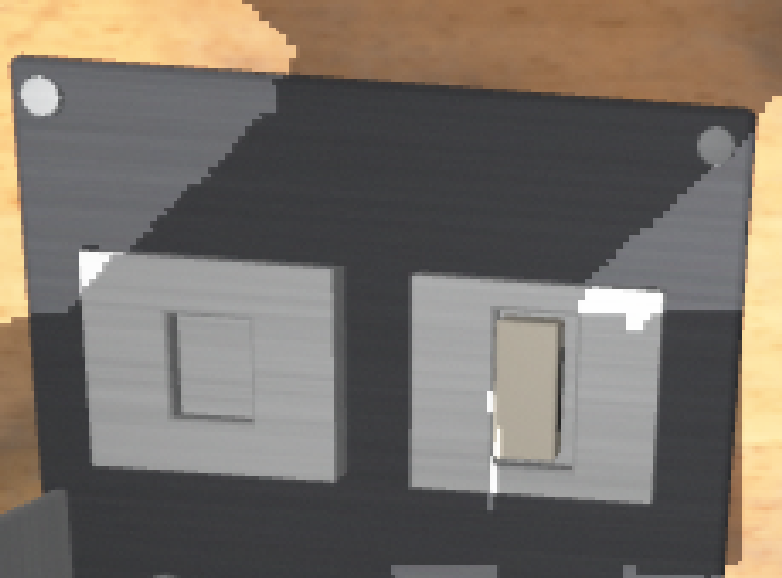

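The relay lies flat and centred in the long pocket (crop ~528,389), after allowing for the parallax of its raised top. Now I refine the small heat sink's position from all the wrist pictures.

```bash
python3 - <<'E'
from h import *
c=calibration("wrist")
for f,M in(("pics/w2.png",np.load("M2.npy")),("pics/w3.png",np.load("M3.npy"))):
    im=cv2.imread(f);g=im.max(2);p=proj(c,M,[.5485,.3825,.007]);print(f,p.round(1))
    for t in(30,45):
        n,l=cv2.connectedComponents((g<t).astype(np.uint8));k=l[int(round(p[1])),int(round(p[0]))]
        ct=max(cv2.findContours((l==k).astype(np.uint8),0,1)[0],key=cv2.contourArea)[:,0]
        w=np.array([ray(c,M,u,v,.007)[:2] for u,v in ct],np.float32)*1000;r=cv2.minAreaRect(w)
        print(k,(l==k).sum(),np.round(r[0],1),np.round(r[1],1),round(r[2],1),ct.min(0),ct.max(0))
E
```

```text
pics/w2.png [464.5 227.8]
5 467 [549.3 383.3] [23.2 21.2] 54.2 [450 215] [480 242]
3 513 [549.1 383.2] [23.5 21.8] 53.3 [449 215] [481 242]
pics/w3.png [435.  226.8]
4 4898 [586.7 384.8] [ 98.8 229.8] 23.0 [337 214] [559 335]
8 10004 [599.1 390.3] [127.5 237.7] 2.9 [318 214] [559 335]
```

Emit:
servo_tool --deltas '[{"tx": -5,"ty": 30,"tz": 0,"ax": 0,"ay": 0,"az": 0.12,"claw": 35},{"tx": -12,"ty": 65,"tz": 5,"ax": 0,"ay": 0,"az": 0.24,"claw": 35},{"tx": -20,"ty": 100,"tz": 15,"ax": 0,"ay": 0,"az": 0.36,"claw": 35},{"tx": -26,"ty": 130,"tz": 35,"ax": 0,"ay": 0,"az": 0.48,"claw": 35},{"tx": -28.2,"ty": 150,"tz": 60,"ax": 0,"ay": 0,"az": 0.6,"claw": 35},{"tx": -28.2,"ty": 154.9,"tz": 90,"ax": 0,"ay": 0,"az": 0.63,"claw": 35},{"tx": -28.2,"ty": 154.9,"tz": 115,"ax": 0,"ay": 0,"az": 0.63,"claw": 35},{"tx": -28.2,"ty": 154.9,"tz": 135,"ax": 0,"ay": 0,"az": 0.63,"claw": 35},{"tx": -28.2,"ty": 154.9,"tz": 142,"ax": 0,"ay": 0,"az": 0.63,"claw": 35},{"tx": -28.2,"ty": 154.9,"tz": 142,"ax": 0,"ay": 0,"az": 0.63,"claw": 35},{"tx": -28.2,"ty": 154.9,"tz": 142,"ax": 0,"ay": 0,"az": 0.63,"claw": 35},{"tx": -28.2,"ty": 154.9,"tz": 142,"ax": 0,"ay": 0,"az": 0.63,"claw": 35}]'

```text
time_s: 10.52
tcp_pos: [0.547, 0.3866, 0.0293]
ee_rot: [[-0.808, 0.589, 0.002], [0.589, 0.808, 0.002], [-0.001, 0.003, -1.0]]
wrist_force: [0.0, -0.5, -0.3]
gripper_width: 0.402
gripper_force: 0.0
```

Emit:
servo_tool --deltas '[{"tx": 0.5,"ty": -1.2,"tz": 10,"ax": 0,"ay": 0,"az": 0,"claw": 35},{"tx": 0.5,"ty": -1.2,"tz": 20,"ax": 0,"ay": 0,"az": 0,"claw": 35},{"tx": 0.5,"ty": -1.2,"tz": 20,"ax": 0,"ay": 0,"az": 0,"claw": 35},{"tx": 0.5,"ty": -1.2,"tz": 20,"ax": 0,"ay": 0,"az": 0,"claw": 35},{"tx": 0.5,"ty": -1.2,"tz": 20,"ax": 0,"ay": 0,"az": 0,"claw": 35}]'

```text
time_s: 10.93
tcp_pos: [0.5449, 0.3854, 0.0075]
ee_rot: [[-0.808, 0.589, 0.0], [0.589, 0.808, -0.0], [-0.0, -0.0, -1.0]]
wrist_force: [0.3, -0.6, -0.0]
gripper_width: 0.4
gripper_force: 0.0
```

Emit:
servo_tool --deltas '[{"tx": 0,"ty": 0,"tz": 0,"ax": 0,"ay": 0,"az": 0,"claw": 10},{"tx": 0,"ty": 0,"tz": 0,"ax": 0,"ay": 0,"az": 0,"claw": 10},{"tx": 0,"ty": 0,"tz": 0,"ax": 0,"ay": 0,"az": 0,"claw": 10},{"tx": 0,"ty": 0,"tz": 0,"ax": 0,"ay": 0,"az": 0,"claw": 10},{"tx": 0,"ty": 0,"tz": 0,"ax": 0,"ay": 0,"az": 0,"claw": 10}]'

```text
time_s: 11.35
tcp_pos: [0.5449, 0.3855, 0.0078]
ee_rot: [[-0.808, 0.589, 0.0], [0.589, 0.808, 0.0], [-0.0, 0.0, -1.0]]
wrist_force: [-0.5, 0.0, 0.9]
gripper_width: 0.19
gripper_force: 30.0
```

Emit:
servo_tool --deltas '[{"tx": 0,"ty": 0,"tz": -30,"ax": 0,"ay": 0,"az": 0,"claw": 10},{"tx": 0,"ty": 0,"tz": -65,"ax": 0,"ay": 0,"az": -0.06,"claw": 10},{"tx": -12,"ty": -25,"tz": -92,"ax": 0,"ay": 0,"az": -0.15,"claw": 10},{"tx": -28,"ty": -57,"tz": -100,"ax": 0,"ay": 0,"az": -0.25,"claw": 10},{"tx": -45,"ty": -92,"tz": -100,"ax": 0,"ay": 0,"az": -0.35,"claw": 10},{"tx": -62,"ty": -127,"tz": -100,"ax": 0,"ay": 0,"az": -0.45,"claw": 10},{"tx": -79,"ty": -162,"tz": -100,"ax": 0,"ay": 0,"az": -0.563,"claw": 10},{"tx": -96,"ty": -196,"tz": -100,"ax": 0,"ay": 0,"az": -0.563,"claw": 10},{"tx": -112,"ty": -228,"tz": -100,"ax": 0,"ay": 0,"az": -0.563,"claw": 10},{"tx": -124,"ty": -252,"tz": -95,"ax": 0,"ay": 0,"az": -0.563,"claw": 10},{"tx": -130.7,"ty": -266.2,"tz": -80,"ax": 0,"ay": 0,"az": -0.563,"claw": 10},{"tx": -130.7,"ty": -266.2,"tz": -60,"ax": 0,"ay": 0,"az": -0.563,"claw": 10}]'

```text
time_s: 12.35
tcp_pos: [0.4933, 0.0909, 0.0687]
ee_rot: [[-0.998, 0.07, 0.003], [0.07, 0.998, 0.001], [-0.002, 0.002, -1.0]]
wrist_force: [-0.1, 0.1, 0.1]
gripper_width: 0.184
gripper_force: 30.0
```

Emit:
servo_tool --deltas '[{"tx": 0,"ty": 0,"tz": 15,"ax": 0,"ay": 0,"az": 0,"claw": 10},{"tx": 0,"ty": 0,"tz": 23,"ax": 0,"ay": 0,"az": 0,"claw": 10},{"tx": 0,"ty": 0,"tz": 23,"ax": 0,"ay": 0,"az": 0,"claw": 10},{"tx": 0,"ty": 0,"tz": 23,"ax": 0,"ay": 0,"az": 0,"claw": 10},{"tx": 0,"ty": 0,"tz": 23,"ax": 0,"ay": 0,"az": 0,"claw": 10},{"tx": 0,"ty": 0,"tz": 23,"ax": 0,"ay": 0,"az": 0,"claw": 10}]'

```text
time_s: 12.85
tcp_pos: [0.4943, 0.0939, 0.0455]
ee_rot: [[-0.998, 0.067, 0.002], [0.067, 0.998, 0.001], [-0.002, 0.001, -1.0]]
wrist_force: [-0.7, -0.1, -0.5]
gripper_width: 0.186
gripper_force: 30.0
```

Emit:
servo_tool --deltas '[{"tx": 0.2,"ty": -0.2,"tz": 7,"ax": 0,"ay": 0,"az": 0,"claw": 10},{"tx": 0.2,"ty": -0.2,"tz": 14,"ax": 0,"ay": 0,"az": 0,"claw": 10},{"tx": 0.2,"ty": -0.2,"tz": 20,"ax": 0,"ay": 0,"az": 0,"claw": 10},{"tx": 0.2,"ty": -0.2,"tz": 20,"ax": 0,"ay": 0,"az": 0,"claw": 10},{"tx": 0.2,"ty": -0.2,"tz": 20,"ax": 0,"ay": 0,"az": 0,"claw": 10},{"tx": 0.2,"ty": -0.2,"tz": 20,"ax": 0,"ay": 0,"az": 0,"claw": 10}]'

```text
time_s: 13.35
tcp_pos: [0.4931, 0.093, 0.0241]
ee_rot: [[-0.998, 0.067, -0.001], [0.067, 0.998, -0.0], [0.001, -0.0, -1.0]]
wrist_force: [0.5, 0.2, -0.2]
gripper_width: 0.185
gripper_force: 30.0
```

Emit:
servo_tool --deltas '[{"tx": 0,"ty": 0,"tz": 0,"ax": 0,"ay": 0,"az": 0,"claw": 35},{"tx": 0,"ty": 0,"tz": 0,"ax": 0,"ay": 0,"az": 0,"claw": 35},{"tx": 0,"ty": 0,"tz": 0,"ax": 0,"ay": 0,"az": 0,"claw": 35},{"tx": 0,"ty": 0,"tz": 0,"ax": 0,"ay": 0,"az": 0,"claw": 35},{"tx": 0,"ty": 0,"tz": -20,"ax": 0,"ay": 0,"az": 0,"claw": 35},{"tx": 0,"ty": 0,"tz": -55,"ax": 0,"ay": 0,"az": 0,"claw": 35},{"tx": 0,"ty": 0,"tz": -95,"ax": 0,"ay": 0,"az": 0,"claw": 35},{"tx": 0,"ty": 15,"tz": -130,"ax": 0,"ay": 0,"az": 0,"claw": 35},{"tx": 0,"ty": 35,"tz": -150,"ax": 0,"ay": 0,"az": 0,"claw": 35},{"tx": 0,"ty": 45,"tz": -160,"ax": 0,"ay": 0,"az": 0,"claw": 35},{"tx": 0,"ty": 45,"tz": -160,"ax": 0,"ay": 0,"az": 0,"claw": 35},{"tx": 0,"ty": 45,"tz": -160,"ax": 0,"ay": 0,"az": 0,"claw": 35}]'

```text
time_s: 14.35
tcp_pos: [0.496, 0.1382, 0.1845]
ee_rot: [[-0.998, 0.067, 0.0], [0.067, 0.998, 0.001], [-0.0, 0.001, -1.0]]
wrist_force: [-0.0, -0.2, -0.6]
gripper_width: 0.397
gripper_force: 0.0
```

```bash
python3 - <<'E'
from fit import *
rects([("relay",.028),("heat_sink",.030)],f="pics/w4.png")
c,M=T("wrist");im=cv2.imread("pics/w4.png");s=capture("scene");cv2.imwrite("pics/s4.png",s)
cs,Ms=T("scene")
for d in trace("lid_bar","scene")[:1]: print(d["confidence"],d["mask"].sum())
for l in("lid_bar","lid","lid_hinge"):
    for d in recognise(l,"scene"): print(l,d["confidence"],(Ms@np.append(d["xyz"],1)).round(3))
q=np.array([.5167,.1343,-.067]);R=np.array([[np.cos(q[2]),-np.sin(q[2])],[np.sin(q[2]),np.cos(q[2])]])
hx=q[:2]+R@[.075,0];print("hinge",hx)
s=s.copy()
for a,col in((1.8,(0,0,255)),(1.7,(0,255,0)),(1.9,(255,0,0))):
    P=[]
    for y in(-.046,.046):
        p=q[:2]+R@[.075-.15*np.cos(a),y];P.append(proj(cs,Ms,[*p,.047+.15*np.sin(a)]))
    cv2.line(s,*[tuple(int(round(t)) for t in p) for p in P],col,1)
A=cv2.resize(im[100:270,90:330],(480,340),interpolation=0)
B=cv2.resize(s[100:300,350:465],(320,556),interpolation=0)
o=np.zeros((556,800,3),np.uint8);o[:340,:480]=A;o[:,480:]=B
cv2.imwrite("pics/v4.png",o)
E
```

```text
14.35 [0.496  0.1382 0.1845]
relay 0.67 px [317. 199.] mm [503.1 176.3] [19.5 37.1] 86.2
heat_sink 0.86 px [227. 199.] mm [496.9  93.7] [18.5 23.6] 86.2
heat_sink 0.28 px [273. 194.] mm [498.1 136.8] [179.1 143.6] 86.2
0.63 5571
lid_bar 0.8 [0.603 0.117 0.109 1.   ]
lid 0.94 [0.603 0.115 0.107 1.   ]
lid_hinge 0.92 [0.6   0.115 0.108 1.   ]
hinge [0.59153173 0.12927876]
```

View pics/v4.png

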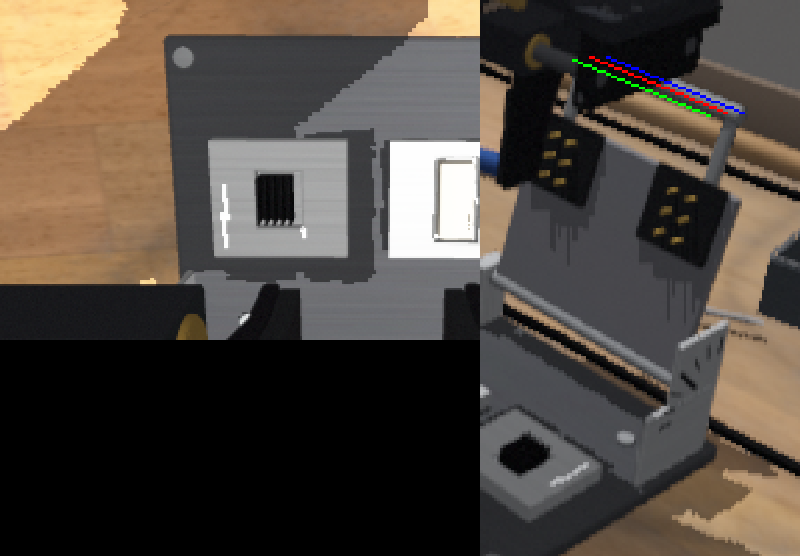

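Heat sink sits in the short pocket (left panel, ~275,200), and the projected bar at 1.8 rad (red line, right panel) matches the real bar within 2–3 mm. Now I rise and turn the tool for the pull bar.

Emit:
servo_tool --deltas '[{"tx": 0,"ty": -1,"tz": -20,"ax": 0,"ay": 0,"az": -0.12,"claw": 45},{"tx": 0,"ty": -2,"tz": -45,"ax": 0,"ay": 0,"az": -0.24,"claw": 45},{"tx": 0,"ty": -3,"tz": -70,"ax": 0,"ay": 0,"az": -0.36,"claw": 45},{"tx": 0,"ty": -4,"tz": -95,"ax": 0,"ay": 0,"az": -0.48,"claw": 45},{"tx": 0,"ty": -5,"tz": -110,"ax": 0,"ay": 0,"az": -0.6,"claw": 45},{"tx": -4,"ty": -6,"tz": -116,"ax": 0,"ay": 0,"az": -0.72,"claw": 45},{"tx": -8,"ty": -7,"tz": -116,"ax": 0,"ay": 0,"az": -0.84,"claw": 45},{"tx": -12,"ty": -8,"tz": -116,"ax": 0,"ay": 0,"az": -0.96,"claw": 45},{"tx": -16,"ty": -8,"tz": -116,"ax": 0,"ay": 0,"az": -1.08,"claw": 45},{"tx": -20,"ty": -8,"tz": -116,"ax": 0,"ay": 0,"az": -1.2,"claw": 45},{"tx": -24,"ty": -8,"tz": -116,"ax": 0,"ay": 0,"az": -1.32,"claw": 45},{"tx": -24.6,"ty": -8.4,"tz": -116,"ax": 0,"ay": 0,"az": -1.44,"claw": 45}]'

```text
time_s: 15.75
tcp_pos: [0.5208, 0.1278, 0.3]
ee_rot: [[-0.191, -0.982, -0.001], [-0.982, 0.191, -0.0], [0.001, 0.001, -1.0]]
wrist_force: [0.3, -0.3, 0.5]
gripper_width: 0.521
gripper_force: 0.0
```

Emit:
servo_tool --deltas '[{"tx": 0,"ty": 0,"tz": 0,"ax": 0,"ay": 0,"az": -0.1308,"claw": 45},{"tx": 0,"ty": 0,"tz": 0,"ax": 0,"ay": 0,"az": -0.1308,"claw": 45},{"tx": 0,"ty": 0,"tz": 0,"ax": 0,"ay": 0,"az": -0.1308,"claw": 45},{"tx": 0,"ty": 0,"tz": 0,"ax": 0,"ay": 0,"az": -0.1308,"claw": 45}]'

```text
time_s: 16.08
tcp_pos: [0.5203, 0.1279, 0.3004]
ee_rot: [[-0.07, -0.998, -0.0], [-0.998, 0.07, -0.0], [0.0, 0.0, -1.0]]
wrist_force: [0.2, -0.0, 0.5]
gripper_width: 0.516
gripper_force: 0.0
```

Emit:
servo_tool --deltas '[{"tx": -1,"ty": -15,"tz": 0,"ax": 0.1,"ay": 0,"az": 0,"claw": 45},{"tx": -3,"ty": -40,"tz": 0,"ax": 0.2,"ay": 0,"az": 0,"claw": 45},{"tx": -5,"ty": -70,"tz": 5,"ax": 0.2618,"ay": 0,"az": 0,"claw": 45},{"tx": -6.4,"ty": -91.8,"tz": 20,"ax": 0.2618,"ay": 0,"az": 0,"claw": 45},{"tx": -6.4,"ty": -91.8,"tz": 40,"ax": 0.2618,"ay": 0,"az": 0,"claw": 45},{"tx": -6.4,"ty": -91.8,"tz": 55,"ax": 0.2618,"ay": 0,"az": 0,"claw": 45},{"tx": -6.4,"ty": -91.8,"tz": 58,"ax": 0.2618,"ay": 0,"az": 0,"claw": 45},{"tx": -6.4,"ty": -91.8,"tz": 58,"ax": 0.2618,"ay": 0,"az": 0,"claw": 45},{"tx": -6.4,"ty": -91.8,"tz": 58,"ax": 0.2618,"ay": 0,"az": 0,"claw": 45}]'

```text
time_s: 16.83
tcp_pos: [0.6129, 0.1284, 0.2436]
ee_rot: [[-0.067, -0.963, 0.26], [-0.998, 0.065, -0.017], [-0.0, -0.26, -0.966]]
wrist_force: [-0.0, -0.3, -0.5]
gripper_width: 0.519
gripper_force: 0.0
```

```bash
python3 - <<'E'
from h import *
s=sense();E=np.array(s["ee_rot"]);t=np.array(s["tcp_pos"]);print(t,E.round(3).tolist())
bar=np.array([.6255,.127,.193]);print("bar in tool mm",(E.T@(bar-t)*1000).round(1))
im=capture("side");cv2.imwrite("pics/d5.png",im);c,M=T("side")
w=capture("wrist");cw,Mw=T("wrist")
q=np.array([.5167,.1343,-.067]);R=np.array([[np.cos(q[2]),-np.sin(q[2])],[np.sin(q[2]),np.cos(q[2])]])
for img,cc,MM in((im,c,M),(w,cw,Mw)):
    for y in(-.046,.046):
        p=q[:2]+R@[.075-.15*np.cos(1.8),y];u=proj(cc,MM,[*p,.047+.15*np.sin(1.8)]);print(u)
        cv2.circle(img,tuple(int(round(z)) for z in u),4,(0,0,255),1)
A=cv2.resize(w,(480,360));B=cv2.resize(im[20:260,160:330],(320,452))
o=np.zeros((460,800,3),np.uint8);o[:360,:480]=A;o[:452,480:]=B
cv2.imwrite("pics/v5.png",o)
E
```

```text
[0.6128713  0.12838326 0.24360225] [[-0.067, -0.963, 0.26], [-0.998, 0.065, -0.017], [-0.0, -0.26, -0.966]]
bar in tool mm [ 0.6  0.9 52.2]
[216.84502111  97.9157674 ]
[207.05909082 117.47059765]
[278.17823895 155.13282247]
[277.97700862 293.09889839]
```

View pics/v5.png

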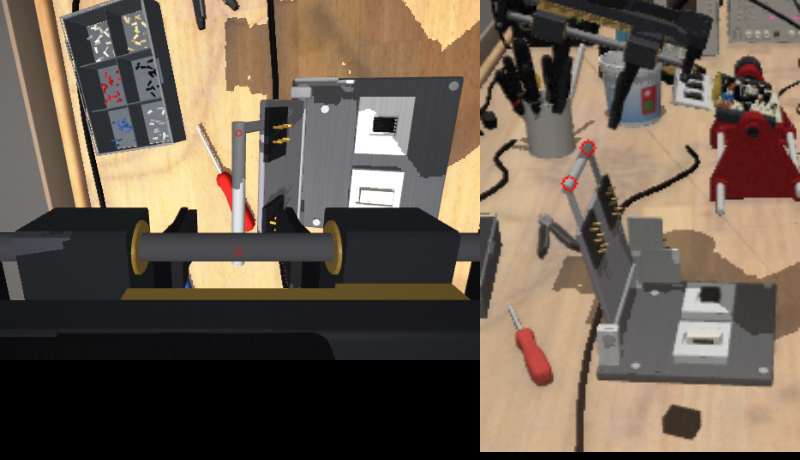

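Both views put the modelled bar ends on the real bar, with the fingers centred over it. I go down along the tool axis with a narrower opening and close.

Emit:
servo_tool --deltas '[{"tx": 0,"ty": 0.6,"tz": 15,"ax": 0,"ay": 0,"az": 0,"claw": 32},{"tx": 0,"ty": 0.6,"tz": 30,"ax": 0,"ay": 0,"az": 0,"claw": 32},{"tx": 0,"ty": 0.6,"tz": 45,"ax": 0,"ay": 0,"az": 0,"claw": 32},{"tx": 0,"ty": 0.6,"tz": 58,"ax": 0,"ay": 0,"az": 0,"claw": 32},{"tx": 0,"ty": 0.6,"tz": 66,"ax": 0,"ay": 0,"az": 0,"claw": 32},{"tx": 0,"ty": 0.6,"tz": 70,"ax": 0,"ay": 0,"az": 0,"claw": 32},{"tx": 0,"ty": 0.6,"tz": 70,"ax": 0,"ay": 0,"az": 0,"claw": 32},{"tx": 0,"ty": 0.6,"tz": 70,"ax": 0,"ay": 0,"az": 0,"claw": 32},{"tx": 0,"ty": 0.6,"tz": 70,"ax": 0,"ay": 0,"az": 0,"claw": 32},{"tx": 0,"ty": 0.6,"tz": 70,"ax": 0,"ay": 0,"az": 0,"claw": 32}]'

```text
time_s: 17.77
tcp_pos: [0.6303, 0.1273, 0.1759]
ee_rot: [[-0.067, -0.963, 0.26], [-0.998, 0.065, -0.017], [-0.001, -0.26, -0.965]]
wrist_force: [-0.8, 0.2, 0.6]
gripper_width: 0.365
gripper_force: 0.0
```

Emit:
servo_tool --deltas '[{"tx": 0,"ty": 0,"tz": 0,"ax": 0,"ay": 0,"az": 0,"claw": 2},{"tx": 0,"ty": 0,"tz": 0,"ax": 0,"ay": 0,"az": 0,"claw": 2},{"tx": 0,"ty": 0,"tz": 0,"ax": 0,"ay": 0,"az": 0,"claw": 2},{"tx": 0,"ty": 0,"tz": 0,"ax": 0,"ay": 0,"az": 0,"claw": 2},{"tx": 0,"ty": 0,"tz": 0,"ax": 0,"ay": 0,"az": 0,"claw": 2},{"tx": 0,"ty": 0,"tz": 0,"ax": 0,"ay": 0,"az": 0,"claw": 2}]'

```text
time_s: 18.27
tcp_pos: [0.63, 0.127, 0.1749]
ee_rot: [[-0.067, -0.964, 0.258], [-0.998, 0.065, -0.017], [-0.0, -0.259, -0.966]]
wrist_force: [0.4, -0.4, 0.3]
gripper_width: 0.102
gripper_force: 30.0
```

```bash
python3 - <<'E'
import numpy as np
def d(t0,t):
    dx=-150*(np.cos(t)-np.cos(t0));dz=150*(np.sin(t)-np.sin(t0))
    return round(-.966*dx-.259*dz,1),round(.259*dx-.966*dz,1)
for t0,t1 in((1.8,1.3),(1.3,.8)):
    print([d(t0,t) for t in np.linspace(t0,t1,12)[1:]])
E
```

```text
[(np.float64(6.1), np.float64(-3.1)), (np.float64(12.3), np.float64(-5.9)), (np.float64(18.6), np.float64(-8.4)), (np.float64(25.1), np.float64(-10.6)), (np.float64(31.6), np.float64(-12.5)), (np.float64(38.2), np.float64(-14.2)), (np.float64(44.9), np.float64(-15.5)), (np.float64(51.7), np.float64(-16.5)), (np.float64(58.5), np.float64(-17.2)), (np.float64(65.3), np.float64(-17.6)), (np.float64(72.1), np.float64(-17.7))]
[(np.float64(6.8), np.float64(0.2)), (np.float64(13.6), np.float64(0.7)), (np.float64(20.4), np.float64(1.6)), (np.float64(27.1), np.float64(2.7)), (np.float64(33.8), np.float64(4.2)), (np.float64(40.4), np.float64(5.9)), (np.float64(46.9), np.float64(7.9)), (np.float64(53.3), np.float64(10.3)), (np.float64(59.6), np.float64(12.9)), (np.float64(65.7), np.float64(15.8)), (np.float64(71.8), np.float64(19.0))]
```

Emit:
servo_tool --deltas '[{"tx": 0,"ty": 6.1,"tz": -3.1,"ax": 0,"ay": 0,"az": 0,"claw": 2},{"tx": 0,"ty": 12.3,"tz": -5.9,"ax": 0,"ay": 0,"az": 0,"claw": 2},{"tx": 0,"ty": 18.6,"tz": -8.4,"ax": 0,"ay": 0,"az": 0,"claw": 2},{"tx": 0,"ty": 25.1,"tz": -10.6,"ax": 0,"ay": 0,"az": 0,"claw": 2},{"tx": 0,"ty": 31.6,"tz": -12.5,"ax": 0,"ay": 0,"az": 0,"claw": 2},{"tx": 0,"ty": 38.2,"tz": -14.2,"ax": 0,"ay": 0,"az": 0,"claw": 2},{"tx": 0,"ty": 44.9,"tz": -15.5,"ax": 0,"ay": 0,"az": 0,"claw": 2},{"tx": 0,"ty": 51.7,"tz": -16.5,"ax": 0,"ay": 0,"az": 0,"claw": 2},{"tx": 0,"ty": 58.5,"tz": -17.2,"ax": 0,"ay": 0,"az": 0,"claw": 2},{"tx": 0,"ty": 65.3,"tz": -17.6,"ax": 0,"ay": 0,"az": 0,"claw": 2},{"tx": 0,"ty": 72.1,"tz": -17.7,"ax": 0,"ay": 0,"az": 0,"claw": 2},{"tx": 0,"ty": 72.1,"tz": -17.7,"ax": 0,"ay": 0,"az": 0,"claw": 2}]'

```text
time_s: 19.27
tcp_pos: [0.5546, 0.1325, 0.173]
ee_rot: [[-0.066, -0.964, 0.258], [-0.998, 0.064, -0.017], [-0.001, -0.259, -0.966]]
wrist_force: [0.4, 2.4, 3.4]
gripper_width: 0.102
gripper_force: 30.0
```

Emit:
servo_tool --deltas '[{"tx": 0,"ty": 6.8,"tz": 0.2,"ax": 0,"ay": 0,"az": 0,"claw": 2},{"tx": 0,"ty": 13.6,"tz": 0.7,"ax": 0,"ay": 0,"az": 0,"claw": 2},{"tx": 0,"ty": 20.4,"tz": 1.6,"ax": 0,"ay": 0,"az": 0,"claw": 2},{"tx": 0,"ty": 27.1,"tz": 2.7,"ax": 0,"ay": 0,"az": 0,"claw": 2},{"tx": 0,"ty": 33.8,"tz": 4.2,"ax": 0,"ay": 0,"az": 0,"claw": 2},{"tx": 0,"ty": 40.4,"tz": 5.9,"ax": 0,"ay": 0,"az": 0,"claw": 2},{"tx": 0,"ty": 46.9,"tz": 7.9,"ax": 0,"ay": 0,"az": 0,"claw": 2},{"tx": 0,"ty": 53.3,"tz": 10.3,"ax": 0,"ay": 0,"az": 0,"claw": 2},{"tx": 0,"ty": 59.6,"tz": 12.9,"ax": 0,"ay": 0,"az": 0,"claw": 2},{"tx": 0,"ty": 65.7,"tz": 15.8,"ax": 0,"ay": 0,"az": 0,"claw": 2},{"tx": 0,"ty": 71.8,"tz": 19.0,"ax": 0,"ay": 0,"az": 0,"claw": 2},{"tx": 0,"ty": 71.8,"tz": 19.0,"ax": 0,"ay": 0,"az": 0,"claw": 2}]'

```text
time_s: 20.27
tcp_pos: [0.4906, 0.1368, 0.1354]
ee_rot: [[-0.066, -0.964, 0.258], [-0.998, 0.064, -0.016], [-0.001, -0.258, -0.966]]
wrist_force: [0.1, 6.2, 1.1]
gripper_width: 0.104
gripper_force: 30.0
```

Emit:
servo_tool --deltas '[{"tx": 0,"ty": 0,"tz": 0,"ax": 0,"ay": 0,"az": 0,"claw": 2},{"tx": 0,"ty": 0,"tz": 0,"ax": 0,"ay": 0,"az": 0,"claw": 2},{"tx": 0,"ty": 0,"tz": 0,"ax": 0,"ay": 0,"az": 0,"claw": 2},{"tx": 0,"ty": 0,"tz": 0,"ax": 0,"ay": 0,"az": 0,"claw": 2},{"tx": 0,"ty": 0,"tz": 0,"ax": 0,"ay": 0,"az": 0,"claw": 2},{"tx": 0,"ty": 0,"tz": 0,"ax": 0,"ay": 0,"az": 0,"claw": 2}]'

```text
time_s: 20.77
tcp_pos: [0.4912, 0.1368, 0.136]
ee_rot: [[-0.067, -0.964, 0.258], [-0.998, 0.064, -0.017], [-0.001, -0.259, -0.966]]
wrist_force: [-0.9, 5.7, 1.8]
gripper_width: 0.103
gripper_force: 30.0
```

```bash
python3 - <<'E'
from h import *
s=sense();E=np.array(s["ee_rot"]);t=np.array(s["tcp_pos"]);b=t-.019*E[:,2];print(s["time_s"],"bar",b.round(4),"asin",np.arcsin((b[2]-.047)/.15),"acos",np.arccos((.5915-b[0])/.998/.15),s["wrist_force"],s["gripper_force"])
im=capture("side");cv2.imwrite("pics/d6.png",im);c,M=T("side")
q=np.array([.5167,.1343,-.067]);R=np.array([[np.cos(q[2]),-np.sin(q[2])],[np.sin(q[2]),np.cos(q[2])]])
for l,z in(("relay",.028),("heat_sink",.03)):
    for d in trace(l,"side"):
        v,u=np.nonzero(d["mask"]);print(l,round(d["confidence"],2),ray(c,M,u.mean(),v.mean(),z).round(3))
E
```

```text
20.7667 bar [0.4863 0.1371 0.1543] asin 0.7974541529776092 acos 0.791640102423435 [-0.93432729  5.70382225  1.84839865] 29.995791614055634
relay 0.5 [0.494 0.469 0.028]
relay 0.46 [0.505 0.186 0.028]
heat_sink 0.78 [0.522 0.329 0.03 ]
```

```bash
python3 -c "
from station import *
print(finish_job())"
```

```text
the job is handed in; nothing more can be done
None
```

The job is handed in at about 20.8 s, with the relay in the long nest, the heat sink in the short nest, and the gripper holding the lid by its bar at about 45.5° (0.795 rad); the tape and plug were not touched, and no verdict came back.

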